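# Start a feed at the tank controller

### The arm

A 7-joint arm with a two-finger parallel gripper is mounted at the origin on the work surface. World frame = base frame: x ahead of the robot, y to its left, z up, the work surface at z = 0. Lengths are in m, angles in rad, forces in N, time in s.
With the tool pointing down it reaches from about 0.4 to 0.85 m from the base axis. Payload 10.4 kg.
Tool frame: the origin (TCP) lies midway between the tips of the shut fingers; the grasp point (between the pads) lies ctrl.hold_point_z behind it (ctrl.hold_point_z is the distance from the TCP to the grasp point, in m); z points along the fingers, y is the direction in which the jaws open and shut (so a half turn about z gives the same grasp; the last joint's range is limited). The gripper opens to 85 mm and grips with 20 to 120 N. Pads are 22 mm wide; open, the fingers measure 114 mm over their backs; the gripper's body (76 mm by 85 mm) begins 54 mm behind the grasp point. The pads swing forward as they close: fully open they stand 13 mm farther back than shut.
Start: joints at [1.086, 0.332, -0.065, 1.46, 0.022, 1.35, -0.088], TCP at [0.278, -0.56, 0.209] pointing down, gripper open.
Joint ranges: [-2.6, 2.6], [-0.5, 2.12], [-1.47, 1.34], [0.16, 2.42], [-1.27, 4.41], [0.06, 2.06], [-2.6, 2.6]. Speed limits (rad/s): [2.22, 2.22, 2.79, 2.79, 3.14, 3.14, 3.14].

### API

Orientations are given as a rotation vector (axis times angle).
In Python, from rig import ctrl gives the robot as it stands.
- The arm moves only by the tool drive_tool, never from a script. Its argument "moves" is a list of rows, each a list of 3 entries, a list of its own where there are three numbers: the opening, from 0 (shut) to 1 (fully open), then the shift along the tool's x, y, z in m, then the turn about the tool's z in degrees. A call has 1 to 10 rows; each row is the pose to reach, as a shift and turn from the pose commanded when the call began, along the tool's axes at that moment; what a row does not reach only later rows make up. A row lasts 1/12 s, in which the tool goes at most 41.7 mm and 7.16 degrees, less where a joint would pass 70% of its speed; a pose out of reach is approached as far as the arm can. A call with a gripper value outside its range is refused whole. The fingers move at their own pace and stop on an object; "squeeze" is the grip in N (left out, the last holds). Time passes only in rows, so rows that repeat a pose let the fingers close. It gives the time, the measured TCP pose, the force and the opening at its end, in the units of the state.
- ctrl.state(): the state, without advancing time (a new reading comes with each control period).
- ctrl.read_camera(name): name is "side" or "top"; returns (picture, depth): 400x640x3 uint8, red, green, blue; 400x640 float32, m along the optical axis (not along the pixel's ray), 0 where there is no reading.
- ctrl.camera_info(name): a dict with "K" (3x3 intrinsics, pixels), "cam_to_world" (4x4, takes a point from camera to world coordinates). Camera axes: x right, y down, z forward; pixel columns grow to the right and rows downward; lengths in m; the calibration is good to about 2 mm. A picture is of the moment at which its call begins. camera_info takes no time and is no camera call.
- ctrl.hand_in(): hands the job in, once; it reports no verdict.
The state is a dict: "time": time; "qpos": joint angles; "dq": joint speeds; "effort": joint torques, N m; "eef_pos": TCP position; "tool_rot": TCP orientation; "ft_force": force on the tool from outside, world axes, zero at the start; "ft_torque": the same for the moment, N m; "gripper_width": finger opening in m.
Only numpy, scipy, OpenCV 4.12 (cv2) and the standard library are available. Lean on these libraries where they do the work, as an engineer would, in place of code of your own. Each camera call takes 0.05 s, during which the arm holds its last target. There are 200 camera calls.

### The job

Start a feed at the fish-tank controller: press its white cover in and let go so that it pops open, press the round button underneath all the way down and let it come up again, then push the cover down and press it in once more so that it latches shut. Do it all by touch: leave the square key unpressed, and do not pick up or shift the jar, the tub or the spoon.

Things in the scene. Friction and masses are not known exactly. Their poses are not given: they have to be found in the camera images.
- controller: grey plastic controller fixed to the shelf, 205 x 170 x 75 mm. Origin on the shelf, 58 mm behind its front face, midway across; x points front to rear (front roughly towards the robot), y to its left, z up. A rear block (last 85 mm, with a dark display and vents) and two 8 mm side cheeks rise to 75 mm; the front lip is only 52 mm high. Inside is a flat deck 34 mm above the shelf.
- hinge (a point): middle of the cover's hinge axis, which runs along the controller's y, 72 mm above the shelf, 60 mm behind the controller's origin.
- cover (a joint): angle of the white cover about its rear hinge, rad: 0 latched shut and level, 1.25 (72 degrees) fully popped open; pressed in it goes negative to a stop at about -0.085 (8 mm at the pressing point). Push-push latch: a press to the stop, then letting go, toggles it. From shut it then springs open by itself in one to two seconds, its front edge rising and swinging to the rear.
- cover_press (a point): pressing point on the cover's outer face, on the middle line, 94 mm from the hinge axis; a thin grey strip 60 x 12 mm lies there. z is the outward normal. A spring always drives the cover open: about 2 N here when shut, 1.2 N when open. 5 to 15 N here holds it at the stop. Letting go before the stop leaves the latch as it was, so an open cover springs up again.
- cover_edge (a point): middle of the cover's free edge, 118 mm from the hinge axis. The cover is a plate 6 mm thick and 150 mm wide whose mid-plane holds the hinge axis. To close it, push its outer face (to the rear when open, on top when shut) forward and down about the hinge, press it to the stop and let go; it settles at 0.
- feed_button (a joint): travel in m of the round button, 0 up, 0.006 fully down (5 N); springs back.
- feed_button_top (a point): centre of the top of the round grey button (28 mm diameter) in its round black housing, 56 mm above the shelf when up, under the cover, about 88 mm in front of the hinge axis and 40 mm to one side of the middle (either side). Pressed straight down.
- stop_key (a joint): travel in m of the square key, 0 up, 0.006 down. To be left alone.
- stop_top (a point): centre of the top of the square grey key (26 x 26 mm) in its square housing, as high as the round button, 40 mm to the other side of the middle.
- jar: loose amber jar with a white lid, 68 mm diameter, 95 mm high, origin under its centre. Not to be moved.
- tub: loose clear open tub 100 x 80 x 50 mm, origin under its centre. Not to be moved.
- spoon: loose metal spoon about 200 mm long lying on the shelf in front of the controller. Not to be moved.

How it is judged:
By the outcome, as a careful person would: the job done as asked, in the order asked, and still so for the second after the job is handed in, with the robot touching nothing.
It also fails if it takes over 51 s, if anything falls off the work surface, if the arm or the gripper's body presses on something with over 40 N, if the wrist force passes 120 N, or if a joint passes its speed limit or range.

## Working session

There is one attempt and no reset: what is moved stays moved. The work goes in short steps, Python scripts to look and compute and a tool call to move; the robot and the scene stay as the last step left them, time stands still between calls to the robot, and variables do not carry over. Pictures are saved under pics/ and viewed, about 8 in all and at most 12, crops included, and the job is handed in when it is done.

Besides the shell and the picture viewer there is one more tool, called after ">>>" as name(argument=value, ...), one argument or row to a line, values as JSON. drive_tool: Moves the arm, as the interface text tells. Its arguments: {"type":"object","properties":{"moves":{"type":"array","items":{"type":"array"}},"squeeze":{"type":"number"}},"required":["moves"]}

```bash
mkdir -p pics; ls; cat > h.py <<'E'
import numpy as np, cv2
from rig import ctrl
from scipy.spatial.transform import Rotation as R
def pts(name,d):
    i=ctrl.camera_info(name);K=np.array(i["K"]);T=np.array(i["cam_to_world"])
    v,u=np.mgrid[:d.shape[0],:d.shape[1]]
    p=np.stack([(u-K[0,2])/K[0,0]*d,(v-K[1,2])/K[1,1]*d,d],-1)
    return p@T[:3,:3].T+T[:3,3]
def snap(name,f):
    im,d=ctrl.read_camera(name); cv2.imwrite(f"pics/{f}.png",im[:,:,::-1]); np.save(f"pics/{f}.npy",d); return im,d,pts(name,d)
E
python3 - <<'E'
from h import *
for n in("side","top"):
    snap(n,n+"0"); print(np.round(ctrl.camera_info(n)["cam_to_world"],3),ctrl.camera_info(n)["K"])
s=ctrl.state();print(s,ctrl.hold_point_z); print(R.from_rotvec(s["tool_rot"]).as_matrix().round(3))
E
```

```text
pics
[[-0.734 -0.353  0.58  -0.005]
 [-0.679  0.382 -0.627  0.644]
 [ 0.    -0.854 -0.52   0.589]
 [ 0.     0.     0.     1.   ]] [[401.43081554   0.         323.44065871]
 [  0.         401.43081554 203.77371033]
 [  0.           0.           1.        ]]
[[-0.024 -0.98   0.198  0.33 ]
 [-1.     0.026  0.007  0.051]
 [-0.012 -0.198 -0.98   1.18 ]
 [ 0.     0.     0.     1.   ]] [[498.42379947   0.         311.93293525]
 [  0.         498.42379947 196.4694201 ]
 [  0.           0.           1.        ]]
{'time': 0.1, 'qpos': array([ 1.08640451,  0.33281802, -0.06471544,  1.46086398,  0.0216094 ,
        1.34992739, -0.08848992]), 'dq': array([ 0.00123542, -0.00147729, -0.00067041, -0.00294488,  0.00028463,
       -0.00028372,  0.00156505]), 'effort': array([ 1.31024502e-03, -6.26747131e+01,  4.89735254e-02, -3.92428637e+01,
        1.61749008e-02,  6.92147529e-03,  4.51801122e-05]), 'eef_pos': array([ 0.27830248, -0.55919578,  0.20838655]), 'tool_rot': array([-3.05696810e+00, -7.18732667e-01,  5.73569442e-04]), 'ft_force': array([0.28838096, 0.73756414, 0.18939993]), 'ft_torque': array([ 0.00569742, -0.01158686,  0.02937722]), 'gripper_width': 0.08559427201728738} 0.0187
[[ 0.895  0.446 -0.001]
 [ 0.446 -0.895  0.001]
 [-0.    -0.001 -1.   ]]
```

View pics/top0.png

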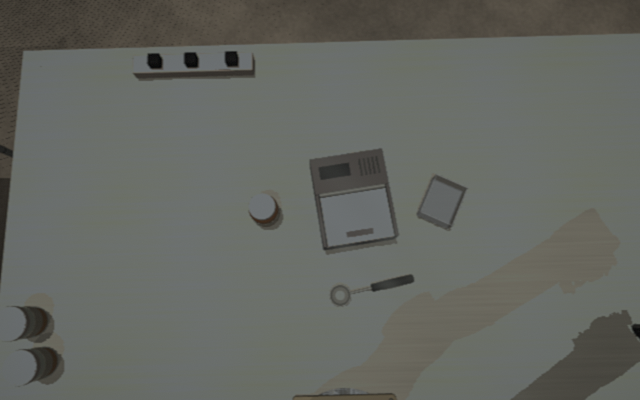

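View pics/side0.png

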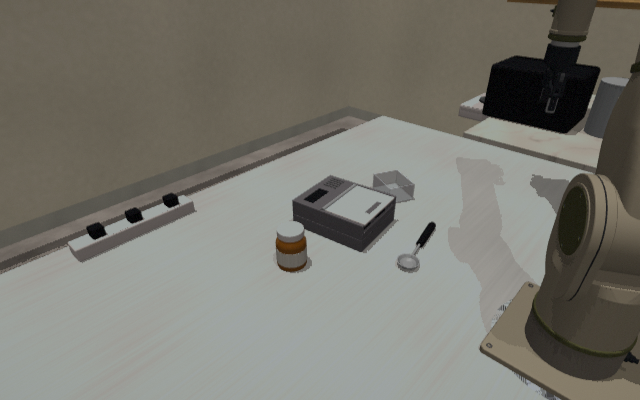

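The top view shows the controller with its cover at about u 320-396, v 188-247 and the grey strip at about (360,232). The jar is at (263,208), the tub at (442,201) and the spoon at (370,288). The side view agrees. Next I measure the pose.

```bash
cat > pose.py <<'E'
from h import *
im=cv2.imread("pics/top0.png");d=np.load("pics/top0.npy");P=pts("top",d)
z=P[...,2]; roi=np.zeros(z.shape,bool);roi[140:260,300:405]=1
m=roi&(z>0.045)&(z<0.1)
n,l,st,c=cv2.connectedComponentsWithStats(m.astype(np.uint8)); k=1+st[1:,4].argmax(); m=l==k
r=cv2.minAreaRect(P[m][:,:2].astype(np.float32)*1000);print("body",r,cv2.boxPoints(r).round(1).tolist())
g=im.min(2); print("grey levels",[int(g[y,x]) for y,x in((210,350),(232,360),(165,375),(240,325))])
w=roi&(g>g[210,350]-15)&m
n,l,st,c=cv2.connectedComponentsWithStats(w.astype(np.uint8)); k=1+st[1:,4].argmax(); w=l==k
r=cv2.minAreaRect(P[w][:,:2].astype(np.float32)*1000);print("cover",r,cv2.boxPoints(r).round(1).tolist(),"z",np.median(z[w]),"table z",np.median(z[300:320,200:260]))
s=np.zeros_like(m);s[224:240,340:378]=1; s&=(g<g[210,350]-25)
s=cv2.morphologyEx(s.astype(np.uint8),cv2.MORPH_OPEN,np.ones((2,2)))
n,l,st,c=cv2.connectedComponentsWithStats(s)
for k in range(1,n):
  print("strip",st[k],P[l==k].mean(0).round(4),cv2.minAreaRect(P[l==k][:,:2].astype(np.float32)*1000))
for nm,(a,b,e,f) in dict(jar=(185,235,240,290),tub=(170,235,410,475)).items():
  q=P[a:b,e:f].reshape(-1,3);q=q[q[:,2]>0.02];print(nm,q.min(0).round(3),q.max(0).round(3))
E
python3 pose.py
```

```text
body ((551.2066650390625, -33.16001892089844), (205.9725799560547, 170.37823486328125), 7.669380187988281) [[437.79998779296875, 37.5], [460.5, -131.3000030517578], [664.5999755859375, -103.80000305175781], [641.9000244140625, 65.0]]
grey levels [106, 69, 63, 62]
cover ((505.0954895019531, -40.13179016113281), (110.90448760986328, 147.57106018066406), 7.751029014587402) [[440.20001220703125, 25.5], [460.1000061035156, -120.69999694824219], [570.0, -105.80000305175781], [550.0999755859375, 40.5]] z 0.07534667435286058 table z 7.288187783982547e-05
strip [348 230  26   8 118] [ 0.4658 -0.0457  0.0853] ((414.0259704589844, 0.814483642578125), (40.49201583862305, 191.3463134765625), 47.47586441040039)
jar [0.33  0.051 0.021] [0.56  0.205 1.18 ]
tub [ 0.33  -0.301  0.02 ] [0.605 0.051 1.18 ]
```

```bash
cat > to.py <<'E'
# targets in controller frame (mm) -> shift in tool axes (mm) + turn (deg)
import sys; from h import *
O=np.array([.5066,-.0392,0]);YAW=np.radians(7.7);C=R.from_euler("z",YAW)
def rep(s):
    T=R.from_rotvec(s["tool_rot"]);M=T.as_matrix()
    cur=C.inv().apply(s["eef_pos"]-O)*1000
    yaw=np.degrees(np.arctan2(M[1,0],M[0,0]))
    print("t",round(s["time"],2),"ctrl-frame mm",cur.round(1),"yaw err",round(yaw-7.7,2),"F",C.inv().apply(s["ft_force"]).round(1),"w",round(s["gripper_width"],4),"q",s["qpos"].round(2))
    return T
if __name__=="__main__":
    s=ctrl.state();T=rep(s)
    for a in sys.argv[1:]:
        p=O+C.apply(np.array(list(map(float,a.split(","))))/1000)
        print(a,"->",(T.inv().apply(p-s["eef_pos"])*1000).round(1))
E
python3 to.py -34,0,208 -34,0,130
```

```text
t 0.1 ctrl-frame mm [-295.9 -484.7  208.4] yaw err 18.76 F [0.4 0.7 0.2] w 0.0856 q [ 1.09  0.33 -0.06  1.46  0.02  1.35 -0.09]
-34,0,208 -> [ 403.9 -374.7    0.9]
-34,0,130 -> [ 403.9 -374.6   78.9]
```

>>> drive_tool(
  moves=[
    [0, [0.404, -0.375, 0], 18.8],
    [0, [0.404, -0.375, 0], 18.8],
    [0, [0.404, -0.375, 0], 18.8],
    [0, [0.404, -0.375, 0], 18.8],
    [0, [0.404, -0.375, 0], 18.8],
    [0, [0.404, -0.375, 0], 18.8],
    [0, [0.404, -0.375, 0], 18.8],
    [0, [0.404, -0.375, 0], 18.8],
    [0, [0.404, -0.375, 0], 18.8],
    [0, [0.404, -0.375, 0], 18.8],
  ],
)

```text
time: 0.93
eef_pos: [0.4256, -0.1678, 0.209]
tool_rot: [3.134, 0.21, -0.0]
ft_force: [2.2, -0.4, 0.4]
gripper_width: 0.0001
```

```bash
python3 to.py -34,0,200 -34,0,100
```

```text
t 0.93 ctrl-frame mm [ -97.5 -116.6  209. ] yaw err -0.05 F [ 2.1 -0.7  0.4] w 0.0001 q [ 0.65 -0.02 -0.37  1.86 -0.01  1.3  -1.15]
-34,0,200 -> [  63.4 -116.6    9. ]
-34,0,100 -> [  63.4 -116.7  109. ]
```

>>> drive_tool(
  moves=[
    [0, [0.063, -0.117, 0], 0],
    [0, [0.063, -0.117, 0], 0],
    [0, [0.063, -0.117, 0], 0],
    [0, [0.063, -0.117, 0.05], 0],
    [0, [0.063, -0.117, 0.1], 0],
    [0, [0.063, -0.117, 0.1], 0],
    [0, [0.063, -0.117, 0.1], 0],
    [0, [0.063, -0.117, 0.1], 0],
  ],
)

```text
time: 1.6
eef_pos: [0.4719, -0.0453, 0.1089]
tool_rot: [-3.134, -0.21, 0.003]
ft_force: [0.5, -1.4, 1.0]
gripper_width: 0.0001
```

```bash
python3 to.py -34,0,100 -34,0,80; python3 -c "
from h import *
a=snap('side','side1')[0][150:280,230:450];b=snap('top','top1')[0][140:270,240:460]
cv2.imwrite('pics/v1.png',cv2.resize(np.vstack([a,b])[:,:,::-1],None,fx=2.3,fy=2.3))"
```

```text
t 1.6 ctrl-frame mm [-35.2  -1.4 108.9] yaw err -0.03 F [ 0.3 -1.4  1. ] w 0.0001 q [ 0.49  0.12 -0.52  1.95  0.07  1.09 -1.49]
-34,0,100 -> [ 1.2 -1.4  8.9]
-34,0,80 -> [ 1.3 -1.4 28.9]
```

View pics/v1.png

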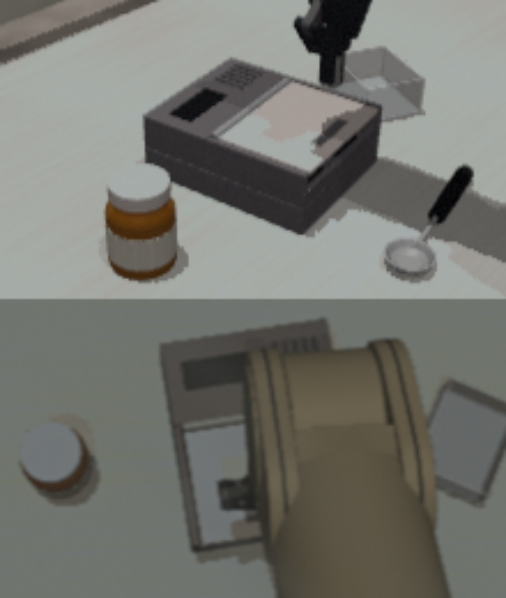

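The side crop shows the fingertips right above the strip, with nothing near them. Pressing now.

>>> drive_tool(
  moves=[
    [0, [0.001, -0.001, 0.025], 0],
    [0, [0.001, -0.001, 0.028], 0],
    [0, [0.001, -0.001, 0.032], 0],
    [0, [0.001, -0.001, 0.036], 0],
    [0, [0.001, -0.001, 0.039], 0],
    [0, [0.001, -0.001, 0.041], 0],
    [0, [0.001, -0.001, 0.042], 0],
    [0, [0.001, -0.001, 0.042], 0],
  ],
)

```text
time: 2.37
eef_pos: [0.4733, -0.0443, 0.0672]
tool_rot: [3.134, 0.21, 0.0]
ft_force: [-0.2, -0.5, -0.3]
gripper_width: -0.0004
```

>>> drive_tool(
  moves=[
    [0, [0, 0, 0.001], 0],
    [0, [0, 0, 0.001], 0],
    [0, [0, 0, 0.002], 0],
    [0, [0, 0, 0.002], 0],
  ],
)

```text
time: 2.7
eef_pos: [0.4732, -0.0443, 0.065]
tool_rot: [3.134, 0.21, -0.0]
ft_force: [-0.3, -0.5, -0.4]
gripper_width: -0.0
```

```bash
python3 to.py; python3 -c "
from h import *
a=snap('side','side2')[0][130:260,270:430]
cv2.imwrite('pics/v2.png',cv2.resize(a[:,:,::-1],None,fx=4,fy=4))"
```

```text
t 2.7 ctrl-frame mm [-33.7  -0.6  65. ] yaw err -0.04 F [-0.3 -0.5 -0.4] w -0.0 q [ 0.48  0.18 -0.52  1.99  0.11  1.   -1.53]
```

View pics/v2.png

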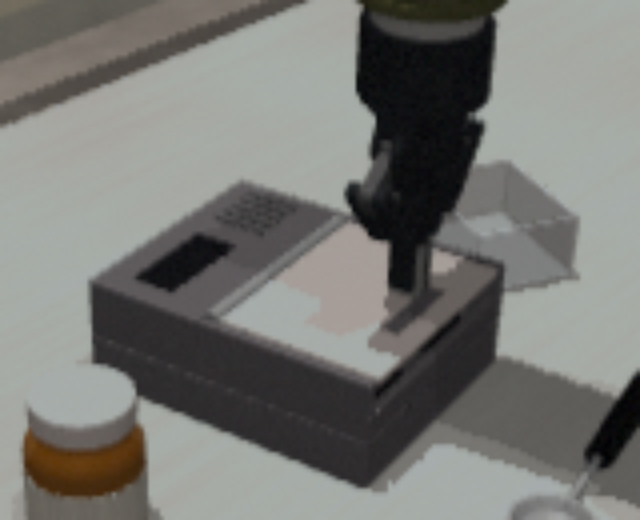

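The fingertips look to be at the strip, but the force reading is still near zero. I'll keep going down in small steps until force shows.

>>> drive_tool(
  moves=[
    [0, [0, 0, 0.001], 0],
    [0, [0, 0, 0.002], 0],
    [0, [0, 0, 0.003], 0],
    [0, [0, 0, 0.003], 0],
  ],
)

```text
time: 3.08
eef_pos: [0.4731, -0.0443, 0.0619]
tool_rot: [-3.135, -0.21, 0.0]
ft_force: [0.2, 0.8, 0.1]
gripper_width: -0.0003
```

```bash
cat > cov.py <<'E'
from to import *
import sys
im,d,P=snap("side",sys.argv[1])
Q=C.inv().apply((P-O).reshape(-1,3)).reshape(P.shape)*1000
x,y,z=Q[...,0],Q[...,1],Q[...,2]
for a in range(-55,60,10):
    m=(abs(x-a)<5)&(abs(y-45)<20)&(z>40)&(z<200); print(a,m.sum(),z[m].mean().round(1) if m.any() else None,end=" | ")
m=(abs(x+34)<25)&(abs(y)<25)&(z>60)&(im.max(2)<75)
print("\ndark near tip z pct",np.percentile(z[m],[0,1,5,20]).round(1) if m.any() else None, m.sum())
q=Q[m]; k=z[m].argsort()[:12]; print(q[k].round(0).tolist())
E
python3 cov.py side3
```

```text
-55 115 60.4 | -45 177 142.3 | -35 151 148.0 | -25 106 135.1 | -15 38 75.7 | -5 40 75.8 | 5 33 75.8 | 15 41 75.5 | 25 35 75.6 | 35 36 75.8 | 45 37 75.6 | 55 39 75.7 | 
dark near tip z pct [ 69.5  75.2  76.3 102.3] 542
[[-57.0, 2.0, 69.0], [-58.0, -1.0, 71.0], [-59.0, -4.0, 73.0], [-39.0, -15.0, 74.0], [-44.0, -11.0, 75.0], [-37.0, 11.0, 75.0], [-37.0, -23.0, 75.0], [-39.0, 10.0, 75.0], [-42.0, 24.0, 75.0], [-35.0, 7.0, 75.0], [-41.0, 9.0, 75.0], [-34.0, -3.0, 76.0]]
```

```bash
python3 - <<'E'
from to import *
d=np.load("pics/side3.npy");im=cv2.imread("pics/side3.png");P=pts("side",d)
Q=C.inv().apply((P-O).reshape(-1,3)).reshape(P.shape)*1000
for u in (368,370,372,374,377):
    print(u,[(v,*Q[v,u].round(0).astype(int).tolist(),int(im[v,u].mean())) for v in range(186,214,2)])
E
```

```text
368 [(186, -45, 44, 156, 11), (188, -45, 43, 150, 13), (190, -42, 38, 142, 14), (192, -29, 12, 120, 14), (194, -29, 12, 115, 17), (196, -30, 13, 110, 20), (198, -30, 12, 104, 16), (200, -30, 11, 98, 17), (202, -30, 11, 93, 23), (204, -22, -5, 76, 89), (206, -27, 4, 77, 97), (208, -32, 12, 77, 101), (210, -36, 18, 76, 57), (212, -39, 25, 75, 58)]
370 [(186, -45, 36, 152, 18), (188, -45, 35, 147, 10), (190, -47, 38, 143, 16), (192, -44, 31, 134, 9), (194, -33, 9, 114, 12), (196, -35, 13, 112, 13), (198, -36, 14, 107, 19), (200, -33, 7, 97, 14), (202, -36, 13, 96, 11), (204, -33, 6, 86, 63), (206, -31, 0, 76, 96), (208, -35, 7, 75, 51), (210, -40, 17, 77, 58), (212, -43, 21, 74, 85)]
372 [(186, -34, 5, 135, 12), (188, -45, 24, 142, 12), (190, -47, 27, 138, 21), (192, -45, 23, 131, 13), (194, -39, 11, 118, 18), (196, -40, 11, 113, 16), (198, -41, 12, 108, 17), (200, -41, 12, 103, 17), (202, -40, 10, 95, 17), (204, -37, 3, 85, 55), (206, -34, -3, 76, 50), (208, -40, 7, 77, 55), (210, -44, 14, 76, 71), (212, -48, 20, 75, 118)]
374 [(186, -45, 15, 143, 16), (188, -43, 11, 135, 12), (190, -44, 12, 130, 6), (192, -41, 5, 121, 32), (194, -40, 3, 114, 60), (196, -41, 3, 109, 65), (198, -42, 4, 104, 63), (200, -43, 6, 100, 63), (202, -44, 8, 96, 63), (204, -44, 6, 89, 65), (206, -39, -4, 77, 47), (208, -43, 2, 76, 48), (210, -48, 11, 76, 114), (212, -51, 17, 75, 117)]
377 [(186, -43, -4, 134, 13), (188, -44, -3, 129, 17), (190, -44, -5, 123, 61), (192, -45, -3, 118, 55), (194, -45, -4, 113, 61), (196, -44, -6, 106, 75), (198, -43, -10, 98, 80), (200, -45, -7, 94, 71), (202, -36, -25, 77, 54), (204, -40, -18, 76, 46), (206, -44, -11, 75, 69), (208, -49, -2, 76, 97), (210, -53, 6, 76, 113), (212, -57, 13, 75, 119)]
```

The depth data puts the real fingertips at about z = 85 mm while the reported TCP is at 62. That means the tips sit roughly 20 mm behind the reported TCP and haven't touched anything yet. I'll continue by touch.

>>> drive_tool(
  moves=[
    [0, [0, 0, 0.002], 0],
    [0, [0, 0, 0.004], 0],
    [0, [0, 0, 0.006], 0],
    [0, [0, 0, 0.007], 0],
    [0, [0, 0, 0.008], 0],
    [0, [0, 0, 0.008], 0],
    [0, [0, 0, 0.008], 0],
  ],
)

```text
time: 3.72
eef_pos: [0.4733, -0.0443, 0.0541]
tool_rot: [3.135, 0.21, -0.0]
ft_force: [0.4, -0.7, 0.3]
gripper_width: -0.0002
```

>>> drive_tool(
  moves=[
    [0, [0, 0, 0.001], 0],
    [0, [0, 0, 0.002], 0],
    [0, [0, 0, 0.003], 0],
    [0, [0, 0, 0.004], 0],
    [0, [0, 0, 0.004], 0],
  ],
)

```text
time: 4.13
eef_pos: [0.4734, -0.0444, 0.0501]
tool_rot: [3.134, 0.21, 0.0]
ft_force: [-0.8, -0.9, 2.6]
gripper_width: -0.0
```

>>> drive_tool(
  moves=[
    [0, [0, 0, 0.002], 0],
    [0, [0, 0, 0.003], 0],
    [0, [0, 0, 0.004], 0],
    [0, [0, 0, 0.005], 0],
    [0, [0, 0, 0.005], 0],
  ],
)

```text
time: 4.55
eef_pos: [0.4735, -0.0443, 0.0454]
tool_rot: [3.134, 0.21, 0.001]
ft_force: [-2.0, -0.7, 7.1]
gripper_width: 0.0
```

>>> drive_tool(
  moves=[
    [0, [0, 0, 0.001], 0],
    [0, [0, 0, 0.001], 0],
    [0, [0, 0, 0.002], 0],
    [0, [0, 0, 0.002], 0],
  ],
)

```text
time: 4.88
eef_pos: [0.4737, -0.0444, 0.045]
tool_rot: [3.133, 0.21, 0.001]
ft_force: [-11.1, 1.1, 29.2]
gripper_width: 0.0003
```

The stop is reached: 29 N at TCP z = 45 mm, so the tips sit 22 mm above the reported TCP. Releasing now.

>>> drive_tool(
  moves=[
    [0, [0, 0, -0.04], 0],
    [0, [-0.02, 0, -0.08], 0],
    [0, [-0.04, 0, -0.12], 0],
    [0, [-0.06, 0, -0.15], 0],
    [0, [-0.06, 0, -0.15], 0],
    [0, [-0.06, 0, -0.15], 0],
    [0, [-0.06, 0, -0.15], 0],
    [0, [-0.06, 0, -0.15], 0],
    [0, [-0.06, 0, -0.15], 0],
    [0, [-0.06, 0, -0.15], 0],
  ],
)

```text
time: 5.72
eef_pos: [0.4135, -0.052, 0.1919]
tool_rot: [-3.133, -0.21, 0.003]
ft_force: [0.9, -0.5, -0.5]
gripper_width: -0.0001
```

>>> drive_tool(
  moves=[
    [0, [0, 0, 0], 0],
    [0, [0, 0, 0], 0],
    [0, [0, 0, 0], 0],
    [0, [0, 0, 0], 0],
    [0, [0, 0, 0], 0],
    [0, [0, 0, 0], 0],
    [0, [0, 0, 0], 0],
    [0, [0, 0, 0], 0],
    [0, [0, 0, 0], 0],
    [0, [0, 0, 0], 0],
  ],
)

```text
time: 6.55
eef_pos: [0.4138, -0.0523, 0.1931]
tool_rot: [3.134, 0.21, 0.0]
ft_force: [0.1, -0.5, -0.9]
gripper_width: 0.0002
```

```bash
python3 to.py; python3 -c "
from h import *
a=snap('side','side4')[0][90:260,230:450];b=snap('top','top4')[0][130:270,240:460]
cv2.imwrite('pics/v3.png',cv2.resize(np.vstack([a,b])[:,:,::-1],None,fx=1.9,fy=1.9))"
```

```text
t 6.55 ctrl-frame mm [-93.7  -0.6 193.1] yaw err -0.04 F [-0.  -0.5 -0.9] w 0.0002 q [ 0.56 -0.1  -0.5   1.97 -0.05  1.27 -1.36]
```

View pics/v3.png

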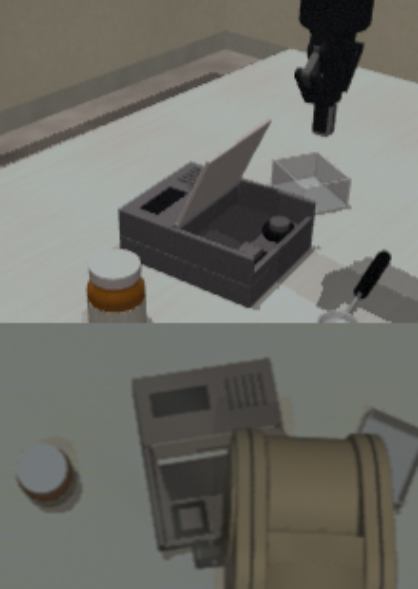

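The cover is open. In the top crop the square key is on the left (+y), at about (190,515). In the side crop the round button is on the far side (-y), at about (277,228). Next I measure the button and the cover angle.

```bash
cat > st.py <<'E'
from to import *
import sys
im,d,P=snap("side",sys.argv[1])
Q=C.inv().apply((P-O).reshape(-1,3)).reshape(P.shape)*1000
x,y,z=Q[...,0],Q[...,1],Q[...,2]
m=(x>-20)&(x<60)&(abs(y)<65)&(z>90)&(z<200)
if m.sum()>30: 
    k=np.polyfit(z[m],x[m],1);print("cover n",m.sum(),"deg",np.degrees(np.arctan2(1,-k[0])).round(1),"x at z72",np.polyval(k,72).round(1),"zmax",np.percentile(z[m],99).round(1))
m=(x>-55)&(x<10)&(y<-15)&(y>-66)&(z>42)&(z<68)
print("button area");b=Q[m];print(len(b));t=b[b[:,2]>52.5];print("top",len(t),t.mean(0).round(1),t.min(0).round(1),t.max(0).round(1))
E
python3 st.py side5; python3 to.py -80,-40,150 -32,-40,75 -32,-40,40
```

```text
cover n 692 deg 72.3 x at z72 55.9 zmax 185.1
button area
160
top 68 [-34.  -38.6  55.4] [-55.  -63.3  52.5] [-16.3 -21.9  59.1]
t 6.7 ctrl-frame mm [-93.7  -0.6 193.1] yaw err -0.04 F [ 0.9  0.1 -0. ] w 0.0002 q [ 0.56 -0.1  -0.5   1.97 -0.05  1.27 -1.36]
-80,-40,150 -> [13.8 39.4 43.1]
-32,-40,75 -> [ 61.7  39.4 118.1]
-32,-40,40 -> [ 61.7  39.4 153.1]
```

>>> drive_tool(
  moves=[
    [0, [0.03, 0.039, 0.02], 0],
    [0, [0.06, 0.039, 0.05], 0],
    [0, [0.06, 0.039, 0.09], 0],
    [0, [0.06, 0.039, 0.12], 0],
    [0, [0.06, 0.039, 0.145], 0],
    [0, [0.06, 0.039, 0.149], 0],
    [0, [0.06, 0.039, 0.152], 0],
    [0, [0.06, 0.039, 0.154], 0],
    [0, [0.06, 0.039, 0.154], 0],
  ],
)

```text
time: 7.45
eef_pos: [0.4796, -0.0832, 0.0406]
tool_rot: [3.134, 0.21, 0.004]
ft_force: [0.5, -0.1, -0.2]
gripper_width: -0.0002
```

```bash
python3 to.py -32,-40,34; python3 st.py side6;python3 -c "
import cv2
a=cv2.imread('pics/side6.png')[90:260,270:450]
cv2.imwrite('pics/v4.png',cv2.resize(a,None,fx=3,fy=3))"
```

```text
t 7.45 ctrl-frame mm [-32.7 -40.   40.6] yaw err -0.05 F [ 0.5 -0.1 -0.2] w -0.0002 q [ 0.52  0.24 -0.49  1.98  0.14  0.95 -1.47]
-32,-40,34 -> [ 0.7 -0.   6.6]
cover n 712 deg 70.9 x at z72 57.5 zmax 194.7
button area
159
top 63 [-32.2 -36.   57. ] [-55.  -62.6  52.6] [-17.2 -19.7  66.2]
```

View pics/v4.png

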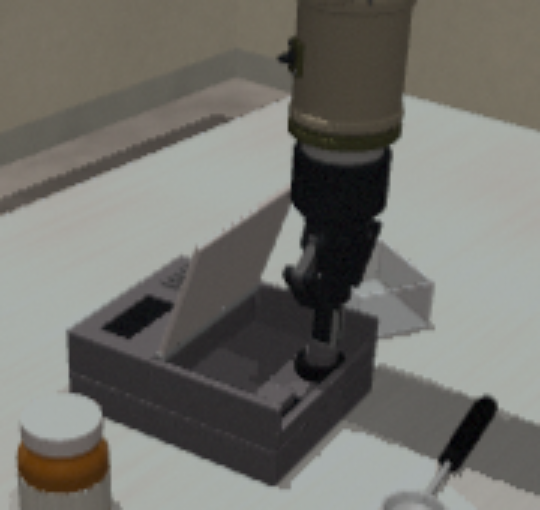

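The tips are right over the round button at (322,350), with the gripper clear of the cover. Pressing down.

>>> drive_tool(
  moves=[
    [0, [0, 0, 0.004], 0],
    [0, [0, 0, 0.007], 0],
    [0, [0, 0, 0.009], 0],
    [0, [0, 0, 0.011], 0],
    [0, [0, 0, 0.011], 0],
    [0, [0, 0, 0.011], 0],
  ],
)

```text
time: 8.0
eef_pos: [0.4792, -0.0832, 0.0286]
tool_rot: [3.134, 0.21, 0.002]
ft_force: [1.9, -0.4, 4.4]
gripper_width: 0.0002
```

>>> drive_tool(
  moves=[
    [0, [0, 0, 0.001], 0],
    [0, [0, 0, 0.001], 0],
    [0, [0, 0, 0.002], 0],
    [0, [0, 0, 0.002], 0],
  ],
)

```text
time: 8.33
eef_pos: [0.4793, -0.0833, 0.0276]
tool_rot: [3.134, 0.209, 0.002]
ft_force: [-3.3, -1.9, 19.9]
gripper_width: 0.0
```

The button is down: 20 N at TCP z = 27.6 mm, which matches 6 mm of travel. Releasing, going up, then checking that the button came back.

>>> drive_tool(
  moves=[
    [0, [0, 0, -0.04], 0],
    [0, [0, 0, -0.08], 0],
    [0, [0, 0, -0.12], 0],
    [0, [0, 0, -0.16], 0],
    [0, [0, 0, -0.19], 0],
    [0, [0, 0, -0.19], 0],
    [0, [0, 0, -0.19], 0],
    [0, [0, 0, -0.19], 0],
  ],
)

```text
time: 9.0
eef_pos: [0.4776, -0.0828, 0.2151]
tool_rot: [-3.134, -0.21, 0.003]
ft_force: [0.1, -0.4, -0.9]
gripper_width: 0.0003
```

```bash
python3 st.py side7; python3 to.py 68,0,215 68,0,130
```

```text
cover n 701 deg 72.4 x at z72 55.9 zmax 185.3
button area
161
top 65 [-33.  -37.2  55.5] [-54.1 -61.1  52.7] [-18.3 -16.6  58. ]
t 9.05 ctrl-frame mm [-34.7 -39.3 214.6] yaw err -0.04 F [-0.   0.4  0.1] w 0.0001 q [ 0.57  0.05 -0.5   1.79  0.02  1.31 -1.38]
68,0,215 -> [102.7 -39.3  -0.6]
68,0,130 -> [102.9 -39.3  84.4]
```

>>> drive_tool(
  moves=[
    [0, [0.035, -0.015, 0], 0],
    [0, [0.07, -0.03, 0], 0],
    [0, [0.103, -0.039, 0], 0],
    [0, [0.103, -0.039, 0], 0],
    [0, [0.103, -0.039, 0.04], 0],
    [0, [0.103, -0.039, 0.075], 0],
    [0, [0.103, -0.039, 0.084], 0],
    [0, [0.103, -0.039, 0.084], 0],
    [0, [0.103, -0.039, 0.084], 0],
  ],
)

```text
time: 9.8
eef_pos: [0.5752, -0.0306, 0.1325]
tool_rot: [-3.134, -0.21, 0.001]
ft_force: [0.5, 0.5, 0.5]
gripper_width: -0.0002
```

```bash
W=$(python3 -c "
import numpy as np
for t,s in zip((72,64,56,48,40,32,24,16,8,2),np.linspace(82,105,10)):
    a=np.radians(t);print('%.0f,0,%.0f'%(71-s*np.cos(a)+3*np.sin(a),50+s*np.sin(a)+3*np.cos(a)))"); python3 to.py $W; python3 st.py side8 | head -1; python3 -c "
import cv2
a=cv2.imread('pics/side8.png')[70:260,250:440]
cv2.imwrite('pics/v5.png',cv2.resize(a,None,fx=3,fy=3))"
```

```text
t 9.8 ctrl-frame mm [ 69.1  -0.6 132.5] yaw err -0.04 F [0.6 0.4 0.5] w -0.0002 q [ 0.42  0.33 -0.54  1.67  0.18  1.19 -1.6 ]
49,0,129 -> [-20.1  -0.6   3.6]
37,0,127 -> [-32.1  -0.6   5.6]
25,0,124 -> [-44.1  -0.6   8.6]
13,0,119 -> [-56.1  -0.6  13.6]
2,0,112 -> [-67.1  -0.6  20.6]
-8,0,103 -> [-77.1  -0.6  29.6]
-17,0,92 -> [-86.1  -0.6  40.6]
-24,0,80 -> [-93.1  -0.6  52.6]
-30,0,67 -> [-99.1  -0.6  65.6]
-34,0,57 -> [-103.    -0.5   75.6]
cover n 752 deg 78.5 x at z72 50.1 zmax 197.9
```

View pics/v5.png

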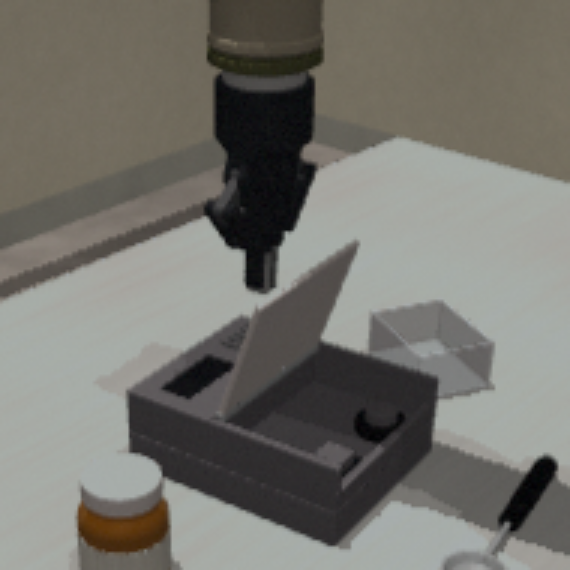

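The button is back up, the cover is still open, and the fingertips are behind the cover and level with its upper part. Starting to swing it shut.

>>> drive_tool(
  moves=[
    [0, [-0.01, 0, 0.002], 0],
    [0, [-0.02, 0, 0.004], 0],
    [0, [-0.026, 0, 0.005], 0],
    [0, [-0.032, 0, 0.006], 0],
    [0, [-0.038, 0, 0.007], 0],
    [0, [-0.044, 0, 0.009], 0],
    [0, [-0.05, 0, 0.011], 0],
    [0, [-0.056, 0, 0.014], 0],
  ],
)

```text
time: 10.52
eef_pos: [0.5198, -0.0381, 0.1184]
tool_rot: [3.134, 0.21, 0.002]
ft_force: [2.2, 0.0, 0.1]
gripper_width: -0.0001
```

```bash
python3 to.py 2,0,112 -8,0,103 -17,0,92 -24,0,80 -30,0,67 -34,0,57
```

```text
t 10.52 ctrl-frame mm [ 13.2  -0.7 118.4] yaw err -0.04 F [ 2.2 -0.3  0.1] w -0.0001 q [ 0.48  0.22 -0.55  1.82  0.13  1.13 -1.55]
2,0,112 -> [-11.2  -0.7   6.4]
-8,0,103 -> [-21.2  -0.7  15.3]
-17,0,92 -> [-30.2  -0.7  26.3]
-24,0,80 -> [-37.2  -0.7  38.3]
-30,0,67 -> [-43.3  -0.7  51.3]
-34,0,57 -> [-47.3  -0.7  61.3]
```

The reading of +2.2 N along x shows the cover is being pushed. Continuing the arc to just above the latched position.

>>> drive_tool(
  moves=[
    [0, [-0.011, 0, 0.006], 0],
    [0, [-0.016, 0, 0.011], 0],
    [0, [-0.021, 0, 0.015], 0],
    [0, [-0.026, 0, 0.021], 0],
    [0, [-0.03, 0, 0.026], 0],
    [0, [-0.037, 0, 0.038], 0],
    [0, [-0.043, 0, 0.051], 0],
    [0, [-0.047, 0, 0.059], 0],
    [0, [-0.047, 0, 0.061], 0],
    [0, [-0.047, 0, 0.063], 0],
  ],
)

```text
time: 11.35
eef_pos: [0.4722, -0.0444, 0.0545]
tool_rot: [-3.135, -0.21, 0.004]
ft_force: [-1.5, -0.4, 1.0]
gripper_width: 0.0002
```

```bash
python3 to.py -34,0,48 -34,0,45; python3 st.py side9|head -1;  python3 -c "
import cv2
a=cv2.imread('pics/side9.png')[100:260,270:440]
cv2.imwrite('pics/v6.png',cv2.resize(a,None,fx=3,fy=3))"
```

```text
t 11.35 ctrl-frame mm [-34.8  -0.5  54.5] yaw err -0.05 F [-1.5 -0.2  1. ] w 0.0002 q [ 0.51  0.2  -0.55  2.    0.13  0.98 -1.54]
-34,0,48 -> [ 0.8 -0.5  6.5]
-34,0,45 -> [ 0.8 -0.5  9.5]
button area
```

View pics/v6.png

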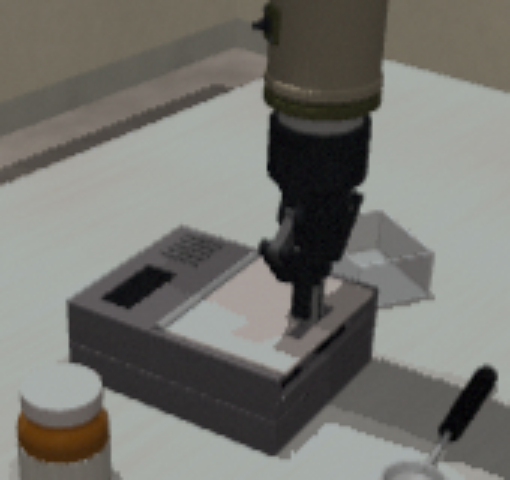

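The cover is down and level, with the tips on the strip at (305,325). Pressing to the stop.

>>> drive_tool(
  moves=[
    [0, [0.001, 0, 0.003], 0],
    [0, [0.001, 0, 0.005], 0],
    [0, [0.001, 0, 0.007], 0],
    [0, [0.001, 0, 0.008], 0],
    [0, [0.001, 0, 0.009], 0],
    [0, [0.001, 0, 0.01], 0],
    [0, [0.001, 0, 0.01], 0],
  ],
)

```text
time: 11.98
eef_pos: [0.4747, -0.0442, 0.0456]
tool_rot: [3.134, 0.21, 0.001]
ft_force: [-2.2, -0.5, 7.1]
gripper_width: 0.0002
```

>>> drive_tool(
  moves=[
    [0, [0, 0, 0.001], 0],
    [0, [0, 0, 0.0015], 0],
    [0, [0, 0, 0.002], 0],
    [0, [0, 0, 0.002], 0],
  ],
)

```text
time: 12.32
eef_pos: [0.4748, -0.0442, 0.0451]
tool_rot: [3.133, 0.21, 0.001]
ft_force: [-12.2, -0.2, 29.6]
gripper_width: 0.0002
```

The same stop as the first press: 29.6 N at 45.1 mm. Letting go and backing off, then waiting for it to settle.

>>> drive_tool(
  moves=[
    [0, [0, 0, -0.03], 0],
    [0, [0, 0, -0.07], 0],
    [0, [-0.02, 0, -0.11], 0],
    [0, [-0.04, 0, -0.15], 0],
    [0, [-0.06, 0, -0.16], 0],
    [0, [-0.06, 0, -0.16], 0],
    [0, [-0.06, 0, -0.16], 0],
    [0, [-0.06, 0, -0.16], 0],
    [0, [-0.06, 0, -0.16], 0],
    [0, [-0.06, 0, -0.16], 0],
  ],
)

```text
time: 13.15
eef_pos: [0.4147, -0.0518, 0.202]
tool_rot: [-3.133, -0.211, 0.003]
ft_force: [0.2, 1.0, 0.1]
gripper_width: -0.0
```

>>> drive_tool(
  moves=[
    [0, [0, 0, 0], 0],
    [0, [0, 0, 0], 0],
    [0, [0, 0, 0], 0],
    [0, [0, 0, 0], 0],
    [0, [0, 0, 0], 0],
    [0, [0, 0, 0], 0],
    [0, [0, 0, 0], 0],
    [0, [0, 0, 0], 0],
    [0, [0, 0, 0], 0],
    [0, [0, 0, 0], 0],
  ],
)

```text
time: 13.98
eef_pos: [0.4148, -0.0522, 0.2031]
tool_rot: [3.134, 0.21, 0.0]
ft_force: [0.8, 0.3, 0.3]
gripper_width: 0.0002
```

```bash
python3 cov.py side10; python3 to.py; python3 -c "
from h import *
a=cv2.imread('pics/side10.png')[90:280,230:450];b=snap('top','top10')[0][140:310,240:460,::-1]
cv2.imwrite('pics/v7.png',cv2.resize(np.vstack([a,b]),None,fx=1.6,fy=1.6))
d=cv2.absdiff(cv2.imread('pics/side0.png'),cv2.imread('pics/side10.png'))
for n,(r0,r1,c0,c1) in dict(jar=(222,272,274,308),spoon=(220,272,395,440),tub=(168,203,372,416)).items(): print(n,d[r0:r1,c0:c1].mean().round(1))"
```

```text
-55 114 60.1 | -45 53 68.5 | -35 40 75.8 | -25 37 75.6 | -15 37 75.8 | -5 39 75.7 | 5 35 75.8 | 15 36 75.6 | 25 35 75.4 | 35 37 75.5 | 45 32 75.2 | 55 40 75.7 | 
dark near tip z pct [ 70.8 142.5 385.1 419.4] 24
[[-58.0, -1.0, 71.0], [-57.0, 13.0, 383.0], [-57.0, 7.0, 399.0], [-58.0, 24.0, 415.0], [-58.0, 25.0, 417.0], [-57.0, 23.0, 421.0], [-55.0, 20.0, 422.0], [-59.0, 23.0, 423.0], [-56.0, 19.0, 423.0], [-57.0, 22.0, 435.0], [-59.0, 21.0, 439.0], [-58.0, 20.0, 440.0]]
t 14.03 ctrl-frame mm [-92.7  -0.6 203.1] yaw err -0.04 F [-0.8  0.2 -0.6] w 0.0002 q [ 0.59 -0.11 -0.53  1.95 -0.06  1.29 -1.36]
jar 4.0
spoon 25.8
tub 5.0
```

View pics/v7.png

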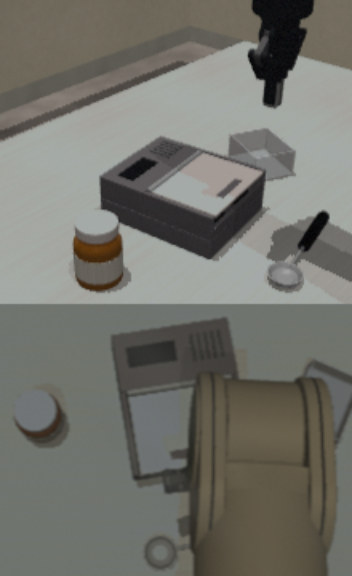

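The cover is flat at 75-76 mm along its whole length 1.7 s after release. The jar and tub look unchanged. The spoon bowl is still at about (408,262) in the side view, so the difference there is only the arm's shadow. Handing in.

```bash
python3 -c "
from rig import ctrl; print(ctrl.hand_in(), ctrl.state()['time'])"
```

```text
the job is handed in; nothing more can be done
the job is handed in; nothing more can be done
```

The feed was started as asked, and I handed the job in with the robot clock at about 14 s of the 51 s allowed.

- **Opening:** I pressed the cover to its stop (29 N) and let go. It popped open to 72° as measured.
- **Button:** I pressed the round button, on the right (-y) side, to its stop. The spring read about 4.4 N and then 20 N at the end, with the fingertip near 50 mm, which matches 6 mm of travel. Depth afterwards showed it back up at about 55.5 mm.
- **Closing:** I swung the cover down from behind and pressed it to the same stop (29.6 N, within 0.1 mm of the first press), then let go. About 1.7 s later it was still shut and flat at 75–76 mm, with the gripper well clear.
- **Left alone:** The arm stayed away from the square key. The jar and tub matched the first picture.

Two readings disagreed:
- **Fingertips:** With the fingers shut, the real tips sat about 22 mm behind the reported TCP. I found the first contact by touch and used that offset from then on.
- **Spoon:** The image difference at the spoon was high (25.8). I put this down to the arm's shadow, because the spoon's bowl is at the same pixel as at the start and the arm never came near it.

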